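# Shut and hook the blue egg drawer

## Task

Push the drawer with the blue eggs fully shut with the fingertips, then push that box's brass hook latch round until it points straight ahead and hooks in front of the drawer's pin. Push gently and do not grip or lift anything; leave the red-egg box and the jar, bottle and egg cup as they are.

Things in the scene. Friction and masses are not known exactly. Their poses are not given: they have to be found in the camera images.
- blue_box: Small fixed plywood egg box with BLUE wooden eggs in its drawer and a blue dot (44 mm across) on its top: 160 (x) x 130 (y) x 85 mm high, does not move. Origin: centre of its underside. Its -x side is the open front through which the drawer slides.
- blue_drawer (a joint): How far the drawer of the blue box is pulled out (m): 0 = fully shut, 0.11 = out; it slides along the box's own x axis, opening to -x. Friction about 2 N and some damping; it stays where it is left and meets a hard stop at 0. Four blue eggs are fixed in it, tops 72 mm above the table. A 6 mm catch pin on its front panel, 12 mm to the -y side of the middle, rises to 95 mm.
- blue_front (a point): Centre of the outer face of the blue push plate on the drawer's front, 47.5 mm above the table; moves with the drawer; 103 mm in front (-x) of the box's origin when the drawer is shut. The plate is 100 wide, 6 thick, from 25 to 70 mm above the table; it stands off the wooden front panel (130 wide, 14 to 77 mm above the table) on springs and gives up to 5 mm, 2.5 N per mm.
- blue_latch (a joint): Angle of the brass hook latch on top of the blue box (rad), about a vertical pivot: 0 = closed, arm straight ahead along the box's -x, hooked end in front of the drawer's pin; it can go on to -0.2, where it is stopped, and grows anticlockwise from above to 1.4 as the arm swings out to the box's -y side (open). Friction about 0.04 N m; stays where it is left.
- blue_pivot (a point): Pivot of the blue box's latch, on the box: 50 mm in front (-x) of the box's origin and 30 mm to its -y side, 96 mm above the table.
- blue_tab (a point): Point on the blue latch arm under its thumb tab, 40 mm from the pivot and 96 mm above the table. The arm is 10 mm wide, 88 to 98 mm above the table, and reaches 60 mm from the pivot; there a 28 mm hooked end, 8 mm thick, turns off at a right angle, to the box's +y side when closed. The tab is 12 mm long, 6 mm wide, its top 108 mm above the table.
- red_box: Small fixed plywood egg box with RED wooden eggs in its drawer and a red dot (44 mm across) on its top: 160 (x) x 130 (y) x 85 mm high, does not move. Origin: centre of its underside. Its -x side is the open front through which the drawer slides.
- red_drawer (a joint): How far the drawer of the red box is pulled out (m): 0 = fully shut, 0.11 = out; it slides along the box's own x axis, opening to -x. Friction about 2 N and some damping; it stays where it is left and meets a hard stop at 0. Four red eggs are fixed in it, tops 72 mm above the table. A 6 mm catch pin on its front panel, 12 mm to the -y side of the middle, rises to 95 mm.
- red_front (a point): Centre of the outer face of the red push plate on the drawer's front, 47.5 mm above the table; moves with the drawer; 103 mm in front (-x) of the box's origin when the drawer is shut. The plate is 100 wide, 6 thick, from 25 to 70 mm above the table; it stands off the wooden front panel (130 wide, 14 to 77 mm above the table) on springs and gives up to 5 mm, 2.5 N per mm.
- red_latch (a joint): Angle of the brass hook latch on top of the red box (rad), about a vertical pivot: 0 = closed, arm straight ahead along the box's -x, hooked end in front of the drawer's pin; it can go on to -0.2, where it is stopped, and grows anticlockwise from above to 1.4 as the arm swings out to the box's -y side (open). Friction about 0.04 N m; stays where it is left.
- red_pivot (a point): Pivot of the red box's latch, on the box: 50 mm in front (-x) of the box's origin and 30 mm to its -y side, 96 mm above the table.
- red_tab (a point): Point on the red latch arm under its thumb tab, 40 mm from the pivot and 96 mm above the table. The arm is 10 mm wide, 88 to 98 mm above the table, and reaches 60 mm from the pivot; there a 28 mm hooked end, 8 mm thick, turns off at a right angle, to the box's +y side when closed. The tab is 12 mm long, 6 mm wide, its top 108 mm above the table.
- dye_jar: Loose closed jar of dark dye with a black lid, 68 mm across, 120 mm tall. Origin: centre of its underside. Leave alone.
- vinegar: Loose clear bottle with a green cap, 60 mm across, 190 mm tall. Origin: centre of its underside. Leave alone.
- egg_cup: Loose white egg cup with a yellow egg in it (one piece), 48 mm across, 90 mm tall. Origin: centre of its underside. Leave alone.
There are look-alikes about, which are no part of the job. What is shaped like the blue_box but black or turquoise is not meant.

How it is judged:
By the outcome, as a careful person would: the job done as asked, in the order asked, and still so for the second after the job is handed in, with the robot touching nothing.
It also fails if it takes over 50 s, if anything falls off the work surface, if the arm or the gripper's body presses on something with over 40 N, if the wrist force passes 120 N, or if a joint passes its speed limit or range.

## Robot

A 7-joint arm with a two-finger parallel gripper is mounted at the origin on the work surface. World frame = base frame: x ahead of the robot, y to its left, z up, the work surface at z = 0. Lengths are in m, angles in rad, forces in N, time in s.
With the tool pointing down it reaches from about 0.4 to 0.85 m from the base axis. Payload 6.9 kg.
Tool frame: the origin (TCP) lies midway between the tips of the shut fingers; the grasp point (between the pads) lies behind it (ctrl.pinch_z is the z of the grasp point in the tool frame, in m); z points along the fingers, y is the line along which they close (so a half turn about z gives the same grasp; the last joint's range is limited). The gripper opens to 85 mm and grips with 20 to 120 N. Pads are 22 mm wide; open, the fingers measure 114 mm over their backs; the gripper's body (76 mm by 85 mm) begins 54 mm behind the grasp point. The pads swing forward as they close: fully open they stand 13 mm farther back than shut.
Start: joints at [-1.202, 0.507, -0.238, 1.5, 0.126, 1.149, -0.155], TCP at [0.163, 0.603, 0.231] pointing down, gripper open.
Joint ranges: [-3.08, 3.08], [-0.24, 2.05], [-1.43, 1.35], [0, 2.5], [-1.52, 4.66], [0.17, 1.96], [-2.89, 2.89]. Speed limits (rad/s): [2.39, 2.39, 3.14, 3.14, 3.14, 3.14, 3.14].

## Interface

Orientations are given as a unit quaternion [w, x, y, z].
In Python, from station import ctrl, get_state, vision, ticket, models gives the robot as it stands. Calls block until the motion is done:
- ctrl.movep(position, orientation): joint-space move of the TCP to a pose.
- ctrl.movel(position, frame=None, max_speed=0.15): straight line of the TCP; frame=None keeps the orientation; max_speed is the mean speed in m/s.
- ctrl.set_joints(angles): joint-space move.
- ctrl.ungrasp() and ctrl.close_gripper(force=None): open the fingers fully, or close them until they stop; force is the grip in N (None keeps the last).
- ctrl.pause(seconds).
- ctrl.ik(position, orientation): joint angles nearest the present ones, or None.
- get_state(): the state.
- vision.grab_frame(name): name is "scene" or "side" or "wrist"; returns (picture, depth): 420x560x3 uint8, blue, green, red; 420x560 float32, m along the optical axis (not along the pixel's ray), 0 where there is no reading.
- vision.camera_info(name): a dict with "mtx" (3x3 intrinsics, pixels), "R" (3x3) and "t" (3): a world point X has camera coordinates R X + t; the wrist camera has in their place "hand_eye" (4x4, takes a point from camera to tool coordinates, whose origin is the TCP and whose axes are the flange's). Camera axes: x right, y down, z forward; pixel columns grow to the right and rows downward; lengths in m; the calibration is good to about 2 mm. A picture is of the moment at which its call begins: read the wrist's pose just before it. camera_info takes no time and is no camera call.
A pose or a line that the arm cannot do raises ctrl.Unreachable and nothing moves.
- ticket.close_job(): hands the job in; it is judged then, once.
Trained networks look in the newest picture that a camera, given by its name, has taken for a name from the list of things; names that differ only in an ending like _2 or _b are one class to them, and where a whole thing is asked for, a point or a joint stands for the part that bears it (a point fixed in the world has none). Each returns a list of dicts, best first, with "p" (0 to 1); they miss things now and then, are a little off and sometimes report something else, mostly with a low value. They report only what shows in the picture. A call takes as long as a camera call. They do not tell look-alikes from the thing itself.
- models.recognise(camera, target): "point" ([column, row] in pixels, amid what is visible of it).
- models.masks_of(camera, target): "mask" (420x560 bool, what is visible of it) and "point" ([column, row] in pixels, amid what is visible of it).
The state is a dict: "time": time; "qpos": joint angles; "qd": joint speeds; "tau": joint torques, N m; "tcp_pos": TCP position; "eef_rot": TCP orientation; "contact_force": force on the tool from outside, world axes, zero at the start; "wrist_torque": the same for the moment, N m; "width": finger opening in m; "gripper_force": force on a finger pad.
Only numpy, scipy, OpenCV 4.12 (cv2) and the standard library are available. Lean on these libraries where they do the work, as an engineer would, in place of code of your own. Each camera call takes 0.05 s, during which the arm holds its last target. There are 200 camera calls.

## Working session

There is one attempt and no reset: what is moved stays moved. The work goes in short steps, each a Python script; the robot and the scene stay as the last script left them, time stands still between calls to the robot, and variables do not carry over. Pictures are saved under pics/ and viewed, at most 10 in all, crops included, and the job is handed in when it is done.

```bash
mkdir -p pics; python3 - <<'E'
from station import ctrl, get_state, vision, models
import cv2
for n in("scene","side"):
    im,d=vision.grab_frame(n); cv2.imwrite(f"pics/{n}0.png",im)
    for t in("blue_box","red_box","blue_front","blue_tab","dye_jar","vinegar","egg_cup"):
        print(n,t,[(round(r["p"],2),[int(v) for v in r["point"]]) for r in models.recognise(n,t)][:5])
s=get_state();print(s["time"],s["tcp_pos"],s["eef_rot"],s["width"],ctrl.pinch_z)
E
```

```text
scene blue_box [(0.93, [183, 214])]
scene red_box [(0.72, [350, 224])]
scene blue_front []
scene blue_tab [(0.47, [217, 259]), (0.39, [280, 153])]
scene dye_jar [(0.83, [134, 291]), (0.41, [324, 201])]
scene vinegar [(0.91, [403, 182])]
scene egg_cup [(0.69, [306, 259])]
side blue_box [(0.97, [184, 209]), (0.65, [251, 312]), (0.62, [361, 246])]
side red_box [(0.78, [274, 181]), (0.34, [272, 180])]
side blue_front [(0.93, [210, 324]), (0.82, [310, 260])]
side blue_tab [(0.72, [150, 203]), (0.6, [225, 312]), (0.59, [367, 244])]
side dye_jar [(0.75, [274, 182]), (0.72, [441, 326])]
side vinegar [(0.56, [224, 149])]
side egg_cup [(0.64, [327, 205])]
0.8 [0.16297594 0.60337973 0.23129167] [-3.26353577e-06  1.31536315e-01  9.91311352e-01  1.94561289e-05] 0.08566929850785893 -0.0187
```

View pics/scene0.png

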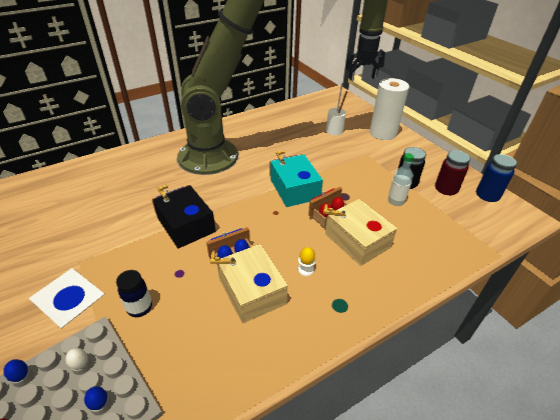

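View pics/side0.png

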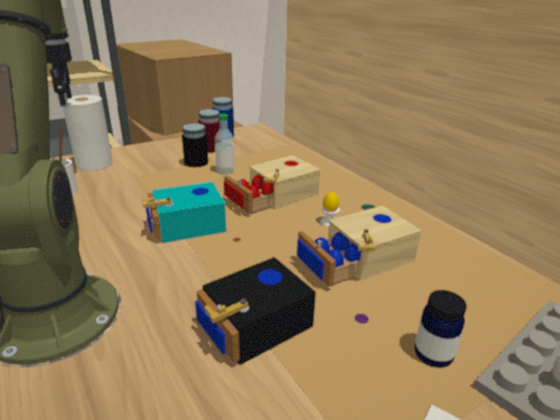

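The scene picture shows these candidates for blue_box:
- Plywood box with blue dot: scene (253,280), side (375,240).
- Black box: (184,214).
- Turquoise box: (296,180).
- Red-dot plywood box: (360,228).

By the description I choose the plywood box with blue eggs. Its drawer is out and its latch is swung to -y (image left). The egg cup is at (306,259) and the jar at (134,291).

```bash
cat > h.py <<'E'
from station import ctrl, get_state, vision, models
import numpy as np, cv2
def cloud(n):
    im,d=vision.grab_frame(n); c=vision.camera_info(n); K=np.array(c["mtx"])
    v,u=np.mgrid[:420,:560]
    P=np.stack([(u-K[0,2])/K[0,0]*d,(v-K[1,2])/K[1,1]*d,d],-1)
    W=(P-np.array(c["t"]))@np.array(c["R"])
    W[d==0]=np.nan
    return im,W
E
python3 - <<'E'
from h import *
ims=[]; C=[]
for n,(a,b) in (("scene",(253,280)),("side",(382,219))):
    im,W=cloud(n); print(n,"dot px",W[b,a])
    hsv=cv2.cvtColor(im,cv2.COLOR_BGR2HSV)
    o=W[b,a]
    near=np.hypot(W[...,0]-o[0],W[...,1]-o[1])<.22
    blue=(hsv[...,0]>105)&(hsv[...,0]<130)&(hsv[...,1]>150)
    z=W[...,2]
    dot=near&blue&(abs(z-.085)<.006)&(np.hypot(W[...,0]-o[0],W[...,1]-o[1])<.04)
    print(" dot",W[dot].mean(0),dot.sum())
    top=near&(abs(z-.085)<.004)&(np.hypot(W[...,0]-o[0],W[...,1]-o[1])<.15)
    _,lab=cv2.connectedComponents(top.astype(np.uint8)); m=lab==lab[b,a]
    print(" top rect",cv2.minAreaRect((W[m][:,:2]*1000).astype(np.float32)))
    hi=near&(z>.0895)&(z<.115)
    k,lab,st,_=cv2.connectedComponentsWithStats(hi.astype(np.uint8))
    for i in range(1,k):
        if st[i,4]>8: 
            p=W[lab==i]; print(" hi",st[i],p.mean(0).round(3),p.min(0).round(3),p.max(0).round(3))
    plate=near&blue&(z>.02)&(z<.078)&(W[...,0]<o[0]-.1)
    print(" blue front-ish",W[plate].min(0) if plate.any() else None,plate.sum())
    c=im[max(0,b-90):b+60,a-100:a+80]; ims.append(cv2.resize(c,(396,330),interpolation=cv2.INTER_CUBIC))
    for t,(r) in (("egg_cup",0),("dye_jar",0)):
        for r in models.recognise(n,t)[:2]:
            u,v=map(int,r["point"]); print(" ",t,round(r["p"],2),W[v,u].round(3))
cv2.imwrite("pics/crop1.png",np.hstack(ims))
E
```

```text
scene dot px [ 0.68693405 -0.16927932  0.0856557 ]
 dot [ 0.69530355 -0.14924033  0.08508632] 157
 top rect ((659.0606689453125, -162.19525146484375), (130.7176513671875, 162.83963012695312), 86.9608383178711)
 hi [210 252  25  12 142] [ 0.592 -0.215  0.097] [ 0.554 -0.241  0.09 ] [ 0.616 -0.182  0.11 ]
 blue front-ish [ 0.48463652 -0.20036684  0.04221893] 256
  egg_cup 0.88 [ 0.683 -0.005  0.067]
  dye_jar 0.72 [ 0.579 -0.442  0.094]
side dot px [ 0.6932632  -0.14820087  0.08496366]
 dot [ 0.69596517 -0.14456633  0.08489134] 89
 top rect ((657.8331909179688, -159.1959228515625), (133.55877685546875, 161.94784545898438), 86.89449310302734)
 hi [358 229  17  22 192] [ 0.582 -0.217  0.097] [ 0.553 -0.24   0.09 ] [ 0.612 -0.178  0.108]
 hi [318 241   3   3   9] [ 0.5   -0.162  0.093] [ 0.497 -0.164  0.091] [ 0.503 -0.16   0.096]
 blue front-ish [ 0.47956874 -0.20140219  0.02810998] 1072
  egg_cup 0.88 [ 0.655 -0.004  0.065]
  dye_jar 0.95 [ 0.52  -0.455  0.088]
```

View pics/crop1.png

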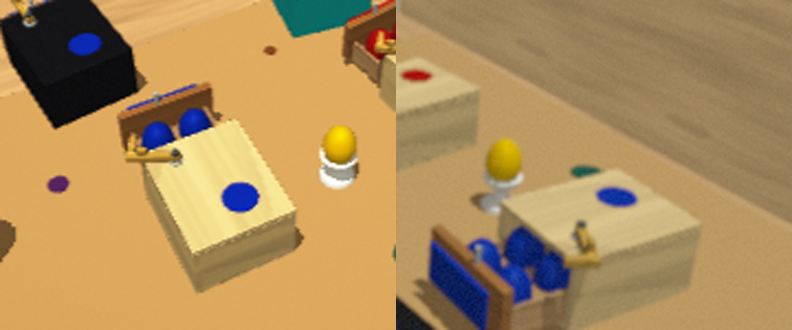

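The crops confirm the choice: blue eggs in the open drawer, blue dot, latch swung out to -y. Next I get the latch angle and nearby obstacles, then move in front of the plate.

```bash
cat >> h.py <<'E'
from scipy.spatial.transform import Rotation as Rn
O=np.array([.6583,-.1608]); YAW=np.radians(-3.07)
A=np.array([[np.cos(YAW),-np.sin(YAW)],[np.sin(YAW),np.cos(YAW)]])
PIV=np.array([-.05,-.03])
def w(l,z): return np.r_[O+A@np.array(l),z]
def loc(W): return (W[...,:2]-O)@A
def quat(a):   # tool down, tool x along box-frame heading a
    a=a+YAW; x=np.array([np.cos(a),np.sin(a),0]); z=np.array([0,0,-1.])
    q=Rn.from_matrix(np.c_[x,np.cross(z,x),z]).as_quat(); return np.r_[q[3],q[:3]]
def latch(n):
    im,W=cloud(n); L=loc(W)-PIV; r=np.hypot(L[...,0],L[...,1]); z=W[...,2]
    m=(z>.1005)&(z<.112)&(r>.028)&(r<.052); p=L[m]; c=p.mean(0)
    m2=(z>.089)&(z<.1)&(r>.015)&(r<.052); c2=L[m2].mean(0)
    return len(p),(np.arctan2(-c[1],-c[0])).round(3),np.hypot(*c).round(4),np.arctan2(-c2[1],-c2[0]).round(3)
def drawer(n):   # pin points and plate face in box frame
    im,W=cloud(n); L=loc(W); z=W[...,2]
    pin=(z>.084)&(z<.097)&(abs(L[...,1]+.012)<.008)&(L[...,0]<-.083)&(L[...,0]>-.22)
    hsv=cv2.cvtColor(im,cv2.COLOR_BGR2HSV); bl=(hsv[...,0]>105)&(hsv[...,0]<130)&(hsv[...,1]>150)
    pl=bl&(z>.03)&(z<.066)&(abs(L[...,1])<.045)&(L[...,0]<-.095)&(L[...,0]>-.23)
    return (np.median(L[pin],0).round(4) if pin.any() else None, np.median(L[pl],0).round(4) if pl.sum()>20 else None)
E
python3 - <<'E'
from h import *
for n in("scene","side"):print(n,latch(n),drawer(n))
for n,pts in (("scene",[(192,210),(304,175)]),):
    im,W=cloud(n)
    for u,v in pts: print("decoys top",W[v,u].round(3))
    L=loc(W); m=(L[...,0]>-.30)&(L[...,0]<-.19)&(abs(L[...,1])<.09)&(W[...,2]>.02); print("in front of plate:",m.sum(),W[m].max(0) if m.any() else None)
s=get_state()
for nm,p,q in(("pre",w([-.215,0],.06),quat(0)),("pre180",w([-.215,0],.06),quat(np.pi)),("latch",w(PIV,.1),quat(np.pi-.3)),("latch180",w(PIV,.1),quat(-.3)),("end",w(PIV,.1),quat(np.pi/2)),("end180",w(PIV,.1),quat(-np.pi/2))):
    print(nm,p.round(3),ctrl.ik(p,q))
print(w(PIV,.096),s["time"])
E
```

```text
scene (14, np.float64(1.186), np.float64(0.0397), np.float64(1.216)) (array([-0.1558, -0.0111]), array([-0.114 ,  0.0061]))
side (21, np.float64(1.072), np.float64(0.0404), np.float64(0.968)) (array([-0.1587, -0.01  ]), array([-0.1741, -0.0075]))
decoys top [ 0.361 -0.203  0.086]
decoys top [0.387 0.19  0.085]
in front of plate: 684 [ 0.4074957  -0.15201064  0.08933329]
pre [ 0.444 -0.149  0.06 ] [-0.18998549  0.60695249  0.70572099  2.12598411 -0.66765854  0.64035687
 -0.63989984]
pre180 [ 0.444 -0.149  0.06 ] [ 0.24587451  0.50211282  0.03802944  2.1208583  -0.03688511  0.51921969
  1.8284558 ]
latch [ 0.607 -0.188  0.1  ] [ 0.15708294  0.64716575  0.17589434  1.6416758  -0.13907026  0.86500771
  1.60569537]
latch180 [ 0.607 -0.188  0.1  ] [-0.15563045  0.76033641  0.75321628  1.64600039 -0.60287457  0.98151718
 -1.11785047]
end [ 0.607 -0.188  0.1  ] [-0.01452613  0.68794865  0.47586279  1.64411019 -0.37958697  0.90271524
  0.55307522]
end180 [ 0.607 -0.188  0.1  ] [-0.30362984  0.93320247  1.15018185  1.64781428 -0.91165886  1.188635
 -2.12380426]
[ 0.60676508 -0.18807915  0.096     ] 1.35
```

```bash
python3 - <<'E'
from h import *
ctrl.close_gripper(20)
p=get_state()["tcp_pos"]
ctrl.movel([p[0],p[1],.34],max_speed=.2)
ctrl.movep(w([-.2,0],.30),quat(np.pi))
s=get_state();print(s["time"],s["tcp_pos"],s["width"])
ctrl.movel(w([-.2,0],.05),max_speed=.2)
s=get_state();f0=np.array(s["contact_force"]);print(s["time"],s["tcp_pos"],f0)
# push: plate face should be at -0.114 of TCP when shut; stop early on force
x=-.2
while x<-.105:
    x+=.006 if x<-.128 else .002
    ctrl.movel(w([x,0],.05),max_speed=.04)
    s=get_state(); f=(np.array(s["contact_force"])-f0)[:2]@A
    print(round(x,3),loc(np.array(s["tcp_pos"]))[0].round(4),f.round(2),round(s["time"],2))
    if f[0]<-6.5: break
E
```

```text
5.6583 [ 0.45896807 -0.14935578  0.29990584] -6.0152318090747647e-05
7.0583 [ 0.45906096 -0.15032907  0.05068702] [ 0.56148364 -0.54397054  0.51709274]
-0.194 -0.1933 [-0.23  1.06] 7.36
-0.188 -0.1877 [-0.42 -0.05] 7.66
-0.182 -0.1818 [-0.93  0.32] 7.96
-0.176 -0.1758 [-1.43 -0.11] 8.26
-0.17 -0.1696 [-0.74  1.01] 8.56
-0.164 -0.1635 [-1.14  0.18] 8.86
-0.158 -0.1575 [-1.1   0.62] 9.16
-0.152 -0.1515 [-0.38  0.39] 9.46
-0.146 -0.1456 [-1.19  1.01] 9.76
-0.14 -0.1395 [-0.98  0.65] 10.06
-0.134 -0.1336 [-0.64  0.18] 10.36
-0.128 -0.1276 [-2.24  0.17] 10.66
-0.126 -0.1259 [-0.84  0.51] 10.91
-0.124 -0.1239 [-2.04  0.07] 11.16
-0.122 -0.1218 [-1.6   0.06] 11.41
-0.12 -0.1198 [-1.98 -0.29] 11.66
-0.118 -0.1178 [-2.05 -0.45] 11.91
-0.116 -0.1158 [-2.59  0.49] 12.16
-0.114 -0.1138 [-1.73  0.36] 12.41
-0.112 -0.1119 [-1.56 -1.43] 12.66
-0.11 -0.1106 [-5.37 -0.48] 12.91
-0.108 -0.1095 [-7.95 -0.16] 13.16
```

The force rise at the expected position means the drawer is at its stop. I back off, lift and check the drawer and latch.

```bash
python3 - <<'E'
from h import *
ctrl.movel(w([-.15,0],.05),max_speed=.1)
ctrl.movel(w([-.15,-.02],.16),max_speed=.2)
ctrl.movep(w([-.02,-.13],.2),quat(np.pi-.35))
s=get_state();print(s["time"],s["tcp_pos"],s["contact_force"])
for n in("scene","side"):print(n,latch(n),drawer(n))
im,_=vision.grab_frame("side"); cv2.imwrite("pics/s2.png",cv2.resize(im[120:330,270:480],(600,600),interpolation=cv2.INTER_CUBIC))
E
```

```text
15.1667 [ 0.63043274 -0.28862167  0.19802828] [-0.03433587  0.35148368  0.20792377]
scene (13, np.float64(1.153), np.float64(0.0399), np.float64(1.115)) (array([-0.0838, -0.0118]), None)
side (20, np.float64(1.066), np.float64(0.0403), np.float64(0.768)) (array([-0.0871, -0.0109]), array([-0.1027, -0.0028]))
```

View pics/s2.png

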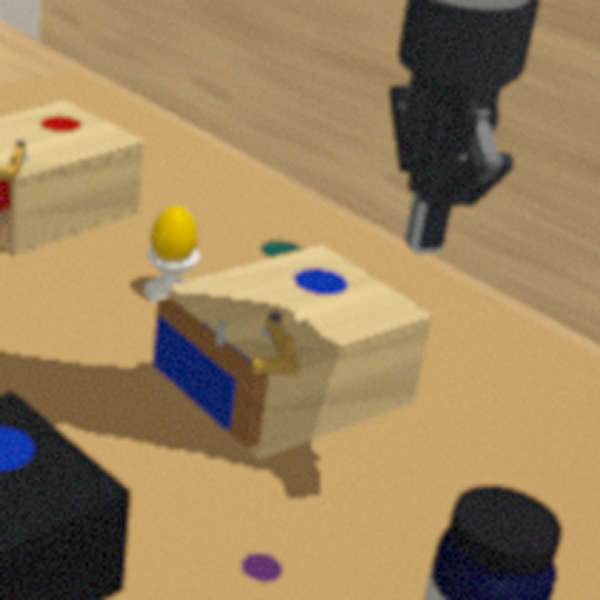

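Side picture: the drawer is shut (plate at local -102.7 mm, pin at crop (221,333)) and the latch is still open, arm at crop (290,345). Now I sweep the latch.

```bash
cat >> h.py <<'E'
def pose(th,off,z,r=.042):
    u=np.array([-np.cos(th),-np.sin(th)]); d=np.array([-np.sin(th),np.cos(th)])
    return w(PIV+r*u-off*d,z),quat(np.pi/2+th)
E
python3 - <<'E'
from h import *
p,q=pose(1.15,.028,.15); ctrl.movep(p,q)
p,q=pose(1.15,.028,.0925); ctrl.movel(p,q,max_speed=.1)
s=get_state();f0=np.array(s["contact_force"]);print(s["time"],s["tcp_pos"],p,f0)
for th in [1.15,1.05,.95,.85,.75,.65,.55,.45,.35,.25,.15,.08,.03]:
    p,q=pose(th,.016,.0925); ctrl.movel(p,q,max_speed=.03)
    s=get_state(); f=np.array(s["contact_force"])-f0
    print(th,np.r_[f[:2]@A,f[2]].round(2),(np.array(s["tcp_pos"])-p).round(4),round(s["time"],2))
    if np.linalg.norm(f)>8: print("STOP");break
for n in("scene","side"):print(n,latch(n),drawer(n))
im,_=vision.grab_frame("side"); cv2.imwrite("pics/s3.png",cv2.resize(im[120:330,270:480],(600,600),interpolation=cv2.INTER_CUBIC))
E
```

```text
16.5417 [ 0.61274511 -0.23889413  0.09302693] [ 0.61248826 -0.23823137  0.0925    ] [-1.01106772  1.14187596  0.01854165]
1.15 [ 0.44 -2.09 -0.55] [0.     0.0001 0.0002] 17.09
1.05 [ 2.06 -1.07  0.13] [ 0.0001  0.     -0.    ] 17.39
0.95 [ 1.67 -1.6  -0.03] [ 0.      0.0001 -0.0001] 17.69
0.85 [ 0.6  -0.12  0.27] [ 0.      0.0001 -0.0001] 17.99
0.75 [ 0.13 -1.56  0.12] [ 0.0001  0.0001 -0.    ] 18.29
0.65 [ 0.7  -1.43  0.35] [ 0.      0.0001 -0.    ] 18.59
0.55 [ 1.05 -1.05  0.27] [ 0.0001  0.0001 -0.0001] 18.89
0.45 [ 0.9  -0.57 -0.75] [ 0.0001  0.0001 -0.0001] 19.19
0.35 [ 1.93 -1.69  1.08] [ 0.0001  0.     -0.0001] 19.49
0.25 [ 1.45 -1.71  0.59] [ 0.0001  0.     -0.0001] 19.79
0.15 [ 1.09 -1.12 -0.05] [ 0.0001  0.     -0.0001] 20.09
0.08 [ 1.54 -1.04 -0.03] [ 0.0001  0.     -0.0001] 20.35
0.03 [ 1.3  -0.27 -0.71] [ 0.0001 -0.     -0.    ] 20.6
scene (33, np.float64(0.443), np.float64(0.0374), np.float64(0.074)) (array([-0.1005, -0.011 ]), None)
side (19, np.float64(0.593), np.float64(0.0456), np.float64(0.055)) (array([-0.1067, -0.0113]), array([-0.1027, -0.0022]))
```

View pics/s3.png

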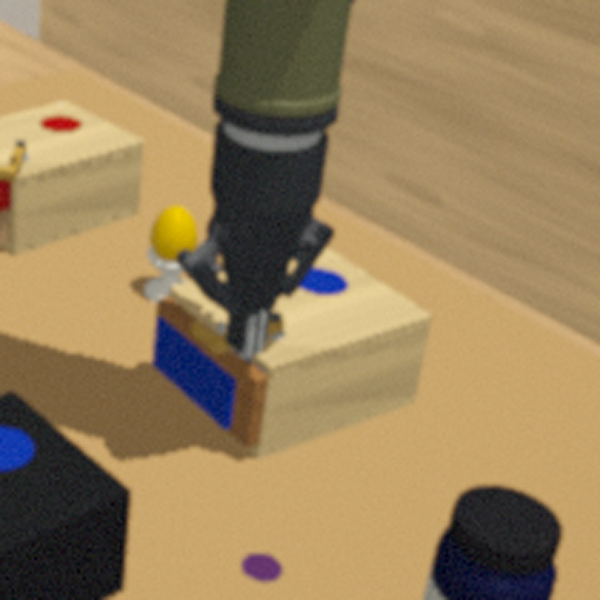

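The latch followed the finger, which now hides it at crop (250,330). I withdraw sideways, lift away and measure.

```bash
python3 - <<'E'
from h import *
p,q=pose(.03,.035,.0925); ctrl.movel(p,q,max_speed=.06)
p,q=pose(.03,.11,.2); ctrl.movel(p,q,max_speed=.2)
ims=[]
for n in("scene","side"):print(n,latch(n),drawer(n))
# hook front line & arm line fit in box frame
for n,(u,v) in(("scene",(235,255)),("side",(350,230))):
    im,W=cloud(n); L=loc(W)-PIV; z=W[...,2]
    m=(z>.0885)&(z<.1)&(abs(L[...,1])<.012)&(L[...,0]<-.012)&(L[...,0]>-.05)
    P=L[m]; k=np.polyfit(P[:,0],P[:,1],1); print(n,len(P),"arm slope",k[0].round(3),"mean lateral",P.mean(0).round(4))
    t=(z>.1005)&(z<.112)&(np.hypot(L[...,0]+.04,L[...,1])<.02); c=L[t].mean(0); print(" tab",c.round(4),np.arctan2(-c[1],-c[0]).round(3))
    ims.append(cv2.resize(im[v-50:v+50,u-50:u+50],(400,400),interpolation=cv2.INTER_CUBIC))
cv2.imwrite("pics/s4.png",np.hstack(ims)); print(get_state()["time"])
E
```

```text
scene (13, np.float64(0.078), np.float64(0.0394), np.float64(-0.026)) (array([-0.1004, -0.012 ]), None)
side (23, np.float64(0.02), np.float64(0.0414), np.float64(-0.005)) (array([-0.1065, -0.0117]), array([-0.1026, -0.0029]))
scene 40 arm slope 0.099 mean lateral [-0.0283 -0.0037]
 tab [-0.0369 -0.0028] 0.077
side 82 arm slope 0.064 mean lateral [-0.0313 -0.0019]
 tab [-0.0412 -0.0006] 0.014
22.425
```

View pics/s4.png

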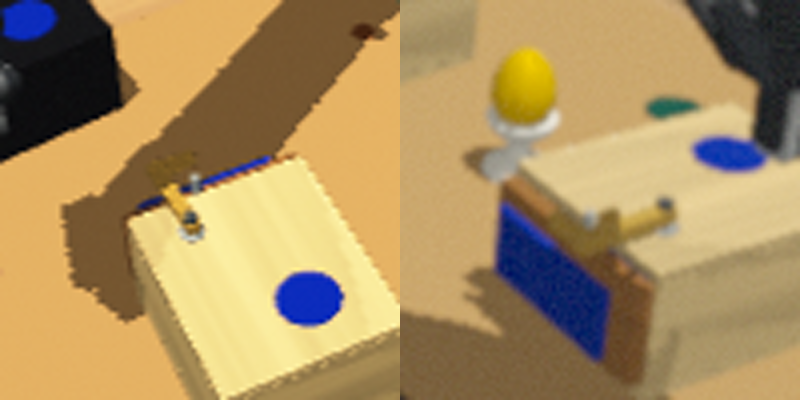

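Crop: the hook now sits in front of the pin at (195,180) and (590,222), with the angle about 0.03–0.05 rad. One small nudge will bring it to 0.

```bash
python3 - <<'E'
from h import *
p,q=pose(0,.035,.16); ctrl.movel(p,q,max_speed=.15)
p,q=pose(0,.035,.0925); ctrl.movel(p,q,max_speed=.1)
p,q=pose(-.01,.016,.0925); ctrl.movel(p,q,max_speed=.03)
print(get_state()["contact_force"])
p,q=pose(-.01,.035,.0925); ctrl.movel(p,q,max_speed=.06)
p,q=pose(-.01,.11,.2); ctrl.movel(p,q,max_speed=.2)
ims=[]
for n,(u,v) in(("scene",(235,255)),("side",(350,230))):
    im,W=cloud(n); L=loc(W)-PIV; z=W[...,2]
    t=(z>.1005)&(z<.112)&(np.hypot(L[...,0]+.04,L[...,1])<.02); c=L[t].mean(0); print(n," tab",c.round(4),np.arctan2(-c[1],-c[0]).round(3),drawer(n))
    ims.append(cv2.resize(im[v-50:v+50,u-50:u+50],(400,400),interpolation=cv2.INTER_CUBIC))
cv2.imwrite("pics/s5.png",np.hstack(ims)); print(get_state()["time"])
E
```

```text
[-0.1104922   0.10684557 -0.23748887]
scene  tab [-0.0369 -0.0011] 0.031 (array([-0.0992, -0.0132]), None)
side  tab [-0.0421  0.0014] -0.033 (array([-0.1071, -0.0112]), array([-0.1027, -0.003 ]))
26.25
```

View pics/s5.png

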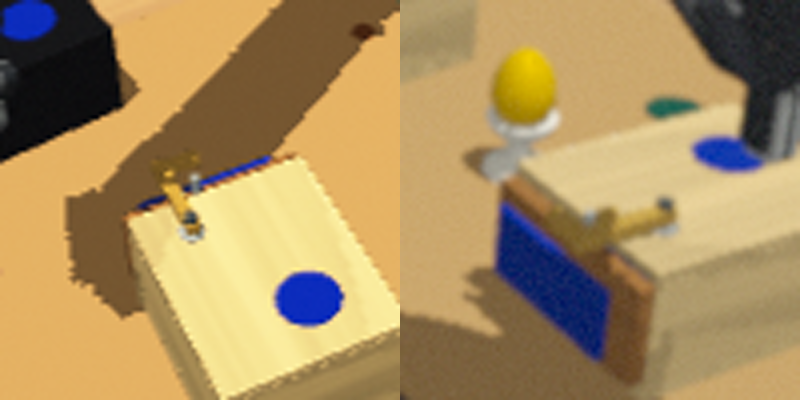

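The two tab readings, +0.031 and -0.033 rad, average to about 0. The drawer is still shut, the hook is in front of the pin, and the arm is clear of everything.

```bash
python3 -c "
from station import ticket
print(ticket.close_job())"
```

```text
the job is handed in; nothing more can be done
None
```

The blue-egg drawer is shut and its latch is at about 0 rad with the hook in front of the pin. The job was handed in with about 26 s on the robot clock and the arm clear, but the hand-in returned no verdict.

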